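Slide the tip box to its place at the stop bar

TASK

Push the blue-lidded pipette-tip box along the bench into its place at the aluminium stop bar: one long side flush and square against the bar's robot-side face, and the box midway between the two yellow tape strips. Only push or nudge it with the fingers and keep it flat on the bench, never lifted or tipped; leave the green-lidded box, the bottle, the measuring cylinder and the beaker standing where they are, and finish with the hand clear.

Things in the scene. Friction and masses are not known exactly. Their poses are not given: they have to be found in the camera images.
- blue_box: The box to push: closed pipette-tip box, white with a bright blue lid, a rigid closed block 83 mm (its x) by 122 mm (its y) by 60 mm high, about 0.18 to 0.35 kg, free to slide on the bench. Either half turn is as good. Origin: centre of its underside; z up.
- stop: Fixed aluminium stop bar on the bench, 300 mm long, 22 thick, 28 high. Origin: on the bench, at the middle of its robot-side face; x square to that face, away from the robot; y along the bar, to the left; z up. Two flat yellow tape strips run on the bench from the face 90 mm towards the robot, 12 mm wide, centred at y = +75 and -75 mm (138 mm free between).
- green_box: Bystander: the same box with a green lid, 83 mm (x) by 122 mm (y) by 60 mm high, loose. Origin: centre of its underside. It stands on the other side of the middle from the blue box.
- bottle: Bystander: loose amber bottle with orange cap, 64 mm diameter, 140 mm high, beyond the bar. Origin: centre of its underside.
- cylinder: Bystander: loose white measuring cylinder with blue rings, 153 mm high, tube 34 mm diameter, blue foot 72 mm diameter, beyond the bar; light. Origin: centre of its underside.
- beaker: Bystander: loose glass beaker, 60 mm diameter at the rim, 75 mm high, to the robot's left. Origin: centre of its underside.
Not all that is in view belongs to the job. Leave any black look-alike of the blue_box alone.

How it is judged:
At the end, for the whole second after the job is handed in: The blue box rests flat on the bench with a long side against the bar's robot-side face (centre at most 4 mm short of touching, within 0.04 rad of square), its centre within 10 mm of midway between the tape strips; the bystanders stand upright within 15 mm of where they were (x of blue_box in the frame of stop between -0.0455 and -0.036 m and y of blue_box in the frame of stop between -0.01 and 0.01 m and angle between the y axis of blue_box and the y axis of stop, either way round below 0.04 rad and angle between blue_box's own z axis and vertical below 0.03 rad and height (world z) of blue_box below 0.004 m and linear speed of blue_box below 0.01 m/s and angular speed of blue_box below 0.05 rad/s and angle between each of green_box, bottle, cylinder, beaker's own z axis and vertical below 0.1 rad and distance of each of green_box, bottle, cylinder, beaker from where it was at the start of the episode below 0.015 m).
It fails at once if the blue box is lifted or tipped (height (world z) of blue_box above 0.012 m or angle between blue_box's own z axis and vertical above 0.2 rad).
It fails at once if the green box is shoved or knocked (distance of green_box from where it was at the start of the episode above 0.015 m or angle between green_box's own z axis and vertical above 0.3 rad).
It fails at once if the bottle is shoved or knocked (distance of bottle from where it was at the start of the episode above 0.015 m or angle between bottle's own z axis and vertical above 0.3 rad).
It fails at once if the measuring cylinder is shoved or knocked (distance of cylinder from where it was at the start of the episode above 0.015 m or angle between cylinder's own z axis and vertical above 0.3 rad).
It fails at once if the beaker is shoved or knocked (distance of beaker from where it was at the start of the episode above 0.015 m or angle between beaker's own z axis and vertical above 0.3 rad).
It also fails if it takes over 64 s, if anything falls off the work surface, if the arm or the gripper's body presses on something with over 40 N, if the wrist force passes 120 N, or if a joint passes its speed limit or range.

ROBOT

A 7-joint arm with a two-finger parallel gripper is mounted at the origin on the work surface. World frame = base frame: x ahead of the robot, y to its left, z up, the work surface at z = 0. Lengths are in m, angles in rad, forces in N, time in s.
With the tool pointing down it reaches from about 0.4 to 0.75 m from the base axis. Payload 19.5 kg.
Tool frame: the origin (TCP) lies on the centre line of the jaws, within the pads' length; the fingertips stand 19 mm ahead of it and the grasp point (between the pads) is the TCP; z points along the fingers, y is the line along which they close (so a half turn about z gives the same grasp; the last joint's range is limited). The gripper opens to 85 mm and grips with 20 to 120 N. Pads are 22 mm wide; open, the fingers measure 114 mm over their backs; the gripper's body (76 mm by 85 mm) begins 54 mm behind the grasp point. The pads swing forward as they close: fully open they stand 13 mm farther back than shut.
Start: joints at [-1.376, 0.707, -0.028, 1.485, 0.022, 0.951, -0.075], TCP at [0.135, 0.559, 0.25] pointing down, gripper open.
Joint ranges: [-2.71, 2.71], [-0.32, 2.16], [-1.57, 1.52], [0, 2.45], [-1.46, 4.6], [0, 2.02], [-2.83, 2.83]. Speed limits (rad/s): [1.89, 1.89, 2.57, 2.57, 3.01, 3.01, 3.01].

INTERFACE

Orientations are given as a unit quaternion [w, x, y, z].
In Python, from station import readout, snapshot, ctrl gives the robot as it stands. The module is installed in compiled form; this text tells all that it offers.
- The arm moves only by the tool carry_out, never from a script. Its argument "steps" is one flat list of numbers, 7 for each row, row after row: the opening, from 0 (shut) to 1 (fully open), then the shift along the tool's x, y, z in m, then the turn, a rotation vector about the tool's x, y, z in degrees. In form: [claw, tx, ty, tz, ax, ay, az, claw, tx, ty, tz, ax, ay, az, ...]. A call has exactly 10 rows; each row is the pose to reach, as a shift and turn from the pose commanded when the call began, along the tool's axes at that moment; what a row does not reach only later rows make up. A row lasts 1/8 s, in which the tool goes at most 62.5 mm and 10.7 degrees, less where a joint would pass 70% of its speed; a pose out of reach is approached as far as the arm can. A call with a gripper value outside its range is refused whole. The fingers move at their own pace and stop on an object; "newtons" is the grip in N (left out, the last holds). Time passes only in rows, so rows that repeat a pose let the fingers close, or fill a call up. It gives the time, the measured TCP pose, the force, the opening and the grip force at its end, in the units of the state.
- readout.state(): the state, without advancing time (a new reading comes with each control period).
- snapshot(name): name is "side" or "top"; returns a dict with "image" (420x560x3 uint8, blue, green, red), "depth" (420x560 float32, m along the optical axis (not along the pixel's ray), 0 where there is no reading), "K" (3x3 intrinsics, pixels), "position" and "rotation" of the camera in the world. Camera axes: x right, y down, z forward; pixel columns grow to the right and rows downward; lengths in m; the calibration is good to about 2 mm. A picture is of the moment at which its call begins.
- ctrl.finish_job(): hands the job in; it is judged then, once.
The state is a dict: "time": time; "joints": joint angles; "qvel": joint speeds; "joint_torque": joint torques, N m; "position": TCP position; "ee_rot": TCP orientation; "ft_force": force on the tool from outside, world axes, zero at the start; "wrist_torque": the same for the moment, N m; "width": finger opening in m; "grasp_force": force on a finger pad.
Only numpy, scipy, OpenCV 4.12 (cv2) and the standard library are available. Lean on these libraries where they do the work, as an engineer would, in place of code of your own. Each camera call takes 0.05 s, during which the arm holds its last target. There are 200 camera calls.

## Working session

There is one attempt and no reset: what is moved stays moved. The work goes in short steps, Python scripts to look and compute and a tool call to move; the robot and the scene stay as the last step left them, time stands still between calls to the robot, and variables do not carry over. Pictures are saved under pics/ and viewed, at most 10 in all, crops included, and the job is handed in when it is done.

Besides the shell and the picture viewer there is one more tool, called after "Call:" as name(argument=value, ...) on one line, values as JSON. carry_out: Moves the arm, as the interface text tells. Its arguments: {"type":"object","properties":{"steps":{"type":"array","items":{"type":"number"}},"newtons":{"type":"number"}},"required":["steps"]}

```bash
mkdir -p pics; cat > h.py <<'E'
import numpy as np, cv2
from station import readout, snapshot, ctrl
def pts(s):
    d=s["depth"];K=s["K"];v,u=np.indices(d.shape)
    c=np.stack([(u-K[0,2])/K[0,0]*d,(v-K[1,2])/K[1,1]*d,d],-1)
    return c@np.array(s["rotation"]).T+np.array(s["position"])
E
python3 - <<'E'
from h import *
for n in("top","side"):
    s=snapshot(n);cv2.imwrite(f"pics/{n}0.png",s["image"]);np.save(f"{n}0.npy",pts(s));print(n,s["position"],s["rotation"],s["K"])
st=readout.state();print(st)
E
```

```text
Traceback (most recent call last):
  File "h.py", line 6, in pts
    return c@np.array(s["rotation"]).T+np.array(s["position"])
           ~^~~~~~~~~~~~~~~~~~~~~~~~~~
ValueError: matmul: Input operand 1 has a mismatch in its core dimension 0, with gufunc signature (n?,k),(k,m?)->(n?,m?) (size 4 is different from 3)
```

View pics/top0.png

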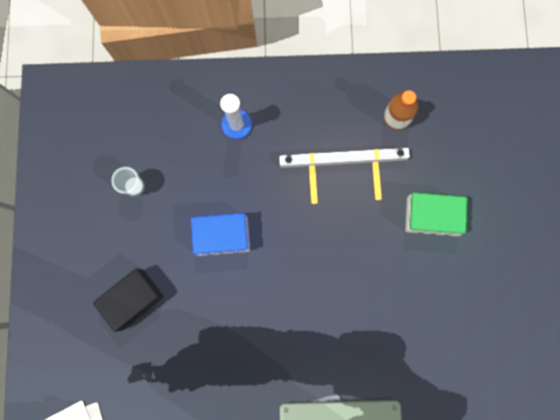

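```bash
cat > h.py <<'E'
import numpy as np, cv2
from scipy.spatial.transform import Rotation as R
from station import readout, snapshot, ctrl
def rot(q): return R.from_quat(np.roll(q,-1)).as_matrix()
def pts(s):
    d=s["depth"];K=s["K"];v,u=np.indices(d.shape)
    c=np.stack([(u-K[0,2])/K[0,0]*d,(v-K[1,2])/K[1,1]*d,d],-1)
    return c@rot(s["rotation"]).T+np.array(s["position"])
def mask(im,c):
    h=cv2.cvtColor(im,cv2.COLOR_BGR2HSV)
    lo,hi={"blue":((105,150,90),(125,255,255)),"green":((45,150,80),(75,255,255)),"yellow":((20,130,120),(35,255,255))}[c]
    return cv2.inRange(h,lo,hi)>0
def box(P,m):
    """lid top: centre, long-axis angle (from world y), size"""
    q=P[m&(P[...,2]>.052)&(P[...,2]<.068)]
    (cx,cy),(a,b),t=cv2.minAreaRect(q[:,:2].astype(np.float32))
    t=np.radians(t)+(0 if a>b else np.pi/2)   # long axis angle from x
    return np.round([cx,cy,(t-np.pi/2+np.pi/2)%np.pi-np.pi/2,a,b,np.median(q[:,2])],4)
E
python3 - <<'E'
from h import *
for n in("top","side"):
    s=snapshot(n);im=s["image"];cv2.imwrite(f"pics/{n}1.png",im);P=pts(s);print(n,s["position"],s["rotation"],s["K"][0,0])
    for c in("blue","green"):
        try: print(c,box(P,mask(im,c)))
        except Exception as e: print(e)
    y=mask(im,"yellow")&(abs(P[...,2])<.01)
    k,l,stt,_=cv2.connectedComponentsWithStats(y.astype(np.uint8))
    for i in range(1,k):
        if stt[i,4]>30:
            q=P[l==i];print("tape",cv2.minAreaRect(q[:,:2].astype(np.float32)),q.mean(0))
    if n=="top":
        for r,cc in((160,345),(214,438),(235,220),(100,230),(122,237),(110,400),(185,126),(300,127),(300,250),(410,340)): print((cc,r),P[r,cc].round(3))
    
    x=P[(P[...,2]>.02)&(P[...,2]<.034)&(im.min(-1)>110)&(P[...,0]>.4)]
    if len(x): print("bar",cv2.minAreaRect(x[:,:2].astype(np.float32)),len(x))
st=readout.state();print({k:np.round(v,3) for k,v in st.items()})
print(rot(st["ee_rot"]).round(3))
E
```

```text
top [0.36623574 0.09847347 1.26564332] [ 0.06118223 -0.69555825  0.71417429 -0.0490972 ] 546.8697006505525
blue [0.5069 0.2567 0.0584 0.0823 0.1212 0.0607]
green [ 0.5363 -0.2319 -0.0639  0.1166  0.0752  0.059 ]
tape ((0.627414882183075, -0.109318308532238), (0.08905211091041565, 0.014049428515136242), 1.673337459564209) [ 6.26759103e-01 -1.09133400e-01  5.10425201e-04]
tape ((0.6226211786270142, 0.040726300328969955), (0.0900421068072319, 0.012894459068775177), 1.7691502571105957) [0.62251312 0.04073401 0.00068376]
(345, 160) [ 0.674 -0.035  0.024]
(438, 214) [ 0.536 -0.231  0.06 ]
(220, 235) [0.502 0.253 0.059]
(230, 100) [0.779 0.218 0.155]
(237, 122) [0.757 0.211 0.072]
(400, 110) [ 0.761 -0.151  0.109]
(126, 185) [0.632 0.481 0.008]
(127, 300) [0.365 0.457 0.062]
(250, 300) [ 0.357  0.193 -0.002]
(340, 410) [ 0.115 -0.001  0.014]
bar ((0.6261276006698608, 0.10543978214263916), (0.30893462896347046, 0.7665819525718689), 2.9004509449005127) 1530
side [ 0.39771102 -0.81385059  0.67279647] [-0.46705487  0.88015075 -0.0725619   0.04392227] 426.6880205447884
blue [0.5077 0.2516 0.055 
[... 443 characters left out ...]
8), 0.07573486119508743) 2334
{'time': np.float64(0.15), 'joints': array([-1.376,  0.707, -0.028,  1.485,  0.022,  0.951, -0.076]), 'qvel': array([-0.001, -0.003,  0.   , -0.002, -0.002, -0.002, -0.001]), 'joint_torque': array([ 2.000e-03, -8.833e+01,  1.235e+00, -2.362e+01,  1.700e-02,
        5.000e-03,  0.000e+00]), 'position': array([0.135, 0.559, 0.25 ]), 'ee_rot': array([-0.   ,  0.118,  0.993, -0.   ]), 'ft_force': array([0.118, 0.122, 0.249]), 'wrist_torque': array([ 0.006,  0.002, -0.011]), 'grasp_force': np.float64(0.0), 'width': np.float64(0.085)}
[[-0.972  0.235 -0.   ]
 [ 0.235  0.972 -0.001]
 [-0.    -0.001 -1.   ]]
  return _methods._mean(a, axis=axis, dtype=dtype,
  ret = ret.dtype.type(ret / rcount)
```

View pics/side1.png

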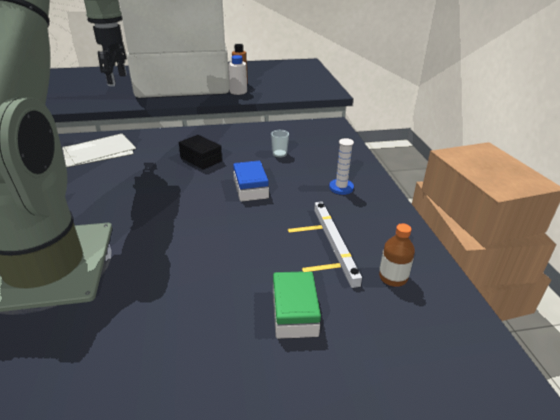

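Top view: blue-lidded box at (220,235); green box at (438,214), bar from (280,158) to (408,154), tapes at (313,180) and (377,176). The cylinder is at (237,122), the bottle at (400,110) and the beaker at (127,182). In the side view the blue lid is at (250,178) and the gripper is at upper left.

Could be mistaken for the target (top view): blue lid (220,235), black box (127,300), green box (438,214), blue cylinder foot (237,122). I choose (220,235).

```bash
python3 - <<'E'
from h import *
s=snapshot("top");im=s["image"];P=pts(s)
cv2.imwrite("pics/crop.png",cv2.resize(im[190:280,165:285],None,fx=4,fy=4))
m=np.zeros(im.shape[:2],bool);m[140:175,270:420]=1
x=P[m&(P[...,2]>.018)&(P[...,2]<.04)]
print("bar",cv2.minAreaRect(x[:,:2].astype(np.float32)),len(x))
m[:]=0;m[255:345,80:175]=1
x=P[m&(P[...,2]>.03)];print("black",x.min(0),x.max(0))
E
```

```text
bar ((0.6806074380874634, -0.031678706407547), (0.02431664988398552, 0.3000551760196686), 1.8107117414474487) 1294
black [0.29720326 0.09847347 0.03002006] [0.43253544 0.53325248 1.26564332]
```

View pics/crop.png

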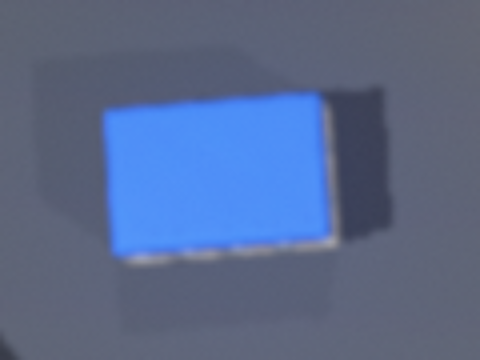

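The crop shows a bright blue lid from (105,95) to (330,250) with a white base edge, so this is the target box. The bar face is at (0.670, -0.032), yaw 1.8°.

Call:
carry_out(steps=[0.5, -0.058, -0.015, 0.0, 0, 0, 10, 0.5, -0.116, -0.03, 0.02, 0, 0, 20, 0.5, -0.174, -0.046, 0.04, 0, 0, 30, 0.5, -0.232, -0.061, 0.06, 0, 0, 40, 0.5, -0.29, -0.076, 0.08, 0, 0, 50, 0.5, -0.348, -0.092, 0.1, 0, 0, 60, 0.5, -0.4045, -0.107, 0.12, 0, 0, 70, 0.5, -0.4045, -0.107, 0.13, 0, 0, 74.6, 0.5, -0.4045, -0.107, 0.13, 0, 0, 74.6, 0.5, -0.4045, -0.107, 0.13, 0, 0, 74.6])

```text
time: 1.45
position: [0.5025, 0.3608, 0.1208]
ee_rot: [-0.0, 0.695, 0.719, 0.0]
ft_force: [0.2, 0.5, 0.4]
width: 0.0425
grasp_force: 0.0
```

Call:
carry_out(steps=[0.5, 0, 0, 0.03, 0, 0, 0, 0.5, 0, 0, 0.06, 0, 0, 0, 0.5, 0, 0, 0.085, 0, 0, 0, 0.5, 0, 0, 0.091, 0, 0, 0, 0.5, 0, 0, 0.091, 0, 0, 0, 0.5, -0.006, 0, 0.091, 0, 0, 0, 0.5, -0.012, 0, 0.091, 0, 0, 0, 0.5, -0.018, 0, 0.091, 0, 0, 0, 0.5, -0.024, 0, 0.091, 0, 0, 0, 0.5, -0.03, 0, 0.091, 0, 0, 0])

```text
time: 2.7
position: [0.504, 0.3297, 0.0293]
ee_rot: [-0.0, 0.696, 0.718, 0.0]
ft_force: [-0.1, 2.1, 0.4]
width: 0.0426
grasp_force: 0.0
```

```bash
cat > look.py <<'E'
from h import *
import sys
T=np.array([.6696,-.032]);a=.0316;S=np.array([[np.cos(a),-np.sin(a)],[np.sin(a),np.cos(a)]])
s=snapshot("top");P=pts(s);b=box(P,mask(s["image"],"blue"));b2=None
st=readout.state()
print("box",b,"in stop",((b[:2]-T)@S).round(4),"dyaw",b[2]-a)
print("tcp",st["position"].round(4),"in stop",((st["position"][:2]-T)@S).round(4),"F",st["ft_force"].round(1),st["time"]);print(rot(st["ee_rot"]).round(3)[:, :2])
s2=snapshot("side");print("side",box(pts(s2),mask(s2["image"],"blue")))
if len(sys.argv)>1: cv2.imwrite("pics/"+sys.argv[1],np.hstack([s["image"][60:360,60:480],s2["image"][100:400,130:450]]))
E
python3 look.py a1.png
```

```text
box [0.5065 0.2542 0.0493 0.0819 0.1184 0.0606] in stop [-0.154   0.2912] dyaw 0.017699999999999994
tcp [0.5042 0.3289 0.0294] in stop [-0.1539  0.3659] F [1.3 0.5 0.1] 2.75
[[-0.031  1.   ]
 [ 1.     0.031]
 [-0.     0.   ]]
side [0.5059 0.2552 0.0592 0.0823 0.1358 0.0583]
```

View pics/a1.png

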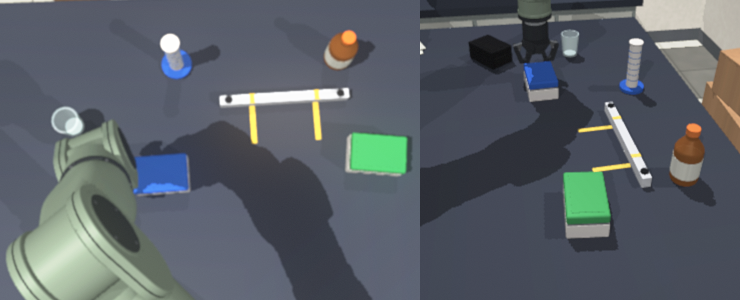

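The top crop shows the box (162,173) with the gripper at its left end; the side crop shows the fingers just behind the blue lid at (540,75). Nothing else has moved. Next I push along the bar.

Call:
carry_out(steps=[0.5, -0.008, 0, 0, 0, 0, 0, 0.5, -0.02, 0, 0, 0, 0, 0, 0.5, -0.035, 0, 0, 0, 0, 0, 0.5, -0.05, 0, 0, 0, 0, 0, 0.5, -0.065, 0, 0, 0, 0, 0, 0.5, -0.08, 0, 0, 0, 0, 0, 0.5, -0.095, 0, 0, 0, 0, 0, 0.5, -0.11, 0, 0, 0, 0, 0, 0.5, -0.12, 0, 0, 0, 0, 0, 0.5, -0.125, 0, 0, 0, 0, 0])

```text
time: 4.05
position: [0.508, 0.2045, 0.0293]
ee_rot: [0.0, 0.696, 0.718, -0.0]
ft_force: [0.4, 2.4, 0.2]
width: 0.0427
grasp_force: 0.0
```

```bash
python3 look.py
```

```text
box [0.5104 0.1138 0.0359 0.0812 0.0878 0.0606] in stop [-0.1545  0.1508] dyaw 0.004299999999999998
tcp [0.5081 0.2041 0.0293] in stop [-0.154   0.2411] F [ 0.5 -0.5 -0.2] 4.1
[[-0.031  1.   ]
 [ 1.     0.031]
 [-0.     0.   ]]
side [0.5102 0.1315 0.032  0.0831 0.1347 0.0585]
```

Call:
carry_out(steps=[0.5, -0.008, 0, 0, 0, 0, 0, 0.5, -0.025, 0, 0, 0, 0, 0, 0.5, -0.044, 0, 0, 0, 0, 0, 0.5, -0.064, 0, 0, 0, 0, 0, 0.5, -0.084, 0, 0, 0, 0, 0, 0.5, -0.104, 0, 0, 0, 0, 0, 0.5, -0.122, 0, 0, 0, 0, 0, 0.5, -0.138, 0, 0, 0, 0, 0, 0.5, -0.148, 0, 0, 0, 0, 0, 0.5, -0.154, 0, 0, 0, 0, 0])

```text
time: 5.4
position: [0.5129, 0.0508, 0.0293]
ee_rot: [-0.0, 0.696, 0.718, 0.0]
ft_force: [0.2, 2.4, 0.7]
width: 0.0426
grasp_force: 0.0
```

```bash
python3 look.py b.png
```

```text
box [ 0.5156 -0.0771 -1.4323  0.0771  0.0166  0.0597] in stop [-0.1553 -0.0402] dyaw -1.4639
tcp [0.5129 0.0502 0.0293] in stop [-0.154   0.0871] F [ 0.8 -0.8 -0.4] 5.45
[[-0.031  1.   ]
 [ 1.     0.031]
 [-0.     0.   ]]
side [ 0.5155 -0.0254  0.0274  0.0833  0.1288  0.0587]
```

View pics/b.png

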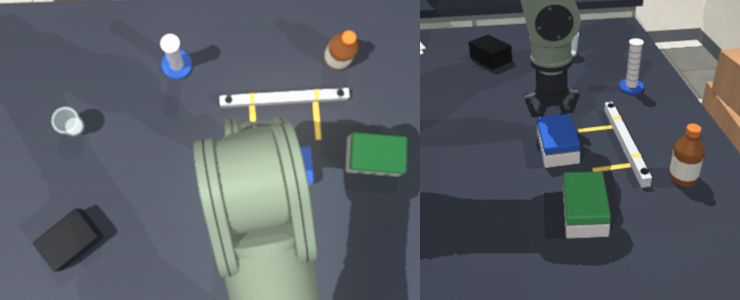

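The top crop shows the arm over the box with its right lid edge at (312,165); in the side crop the box (558,140) sits squarely ahead of the fingers. The box is about 12 mm short of the midline.

Call:
carry_out(steps=[0.5, -0.004, 0, 0, 0, 0, 0, 0.5, -0.008, 0, 0, 0, 0, 0, 0.5, -0.012, 0, 0, 0, 0, 0, 0.5, -0.012, 0, 0, 0, 0, 0, 0.5, 0, 0, 0, 0, 0, 0, 0.5, 0.03, 0, 0, 0, 0, 0, 0.5, 0.05, 0, -0.03, 0, 0, 0, 0.5, 0.07, -0.02, -0.08, 0, 0, 0, 0.5, 0.12, -0.04, -0.1, 0, 0, -10, 0.5, 0.17, -0.05, -0.1, 0, 0, -20])

```text
time: 6.75
position: [0.4567, 0.222, 0.1309]
ee_rot: [0.0, 0.558, 0.83, 0.001]
ft_force: [1.4, 0.4, -1.2]
width: 0.0429
grasp_force: 0.0
```

```bash
python3 look.py
```

```text
box [ 0.515  -0.0366  0.0324  0.0792  0.1195  0.0603] in stop [-0.1547  0.0003] dyaw 0.0007999999999999952
tcp [0.4545 0.229  0.1301] in stop [-0.2068  0.2677] F [-5.7 11.8 -0.7] 6.8
[[-0.393  0.92 ]
 [ 0.92   0.393]
 [ 0.004  0.002]]
side [ 0.516  -0.0387  0.0303  0.0833  0.1251  0.0588]
```

Call:
carry_out(steps=[0.85, -0.02, -0.01, 0, 0, 0, -8, 0.85, -0.055, -0.028, 0, 0, 0, -18, 0.85, -0.1, -0.051, 0, 0, 0, -28, 0.85, -0.14, -0.072, 0, 0, 0, -38, 0.85, -0.18, -0.093, 0, 0, 0, -48, 0.85, -0.21, -0.108, 0, 0, 0, -58, 0.85, -0.231, -0.119, 0, 0, 0, -68, 0.85, -0.231, -0.119, 0, 0, 0, -70, 0.85, -0.231, -0.119, 0, 0, 0, -70, 0.85, -0.231, -0.119, 0, 0, 0, -70])

```text
time: 8.1
position: [0.433, -0.0382, 0.1293]
ee_rot: [0.0, -0.016, 1.0, 0.0]
ft_force: [-0.0, 0.1, 0.3]
width: 0.0727
grasp_force: 0.0
```

```bash
python3 look.py
```

```text
box [ 0.5165 -0.0358  0.0561  0.0809  0.1195  0.0605] in stop [-0.1531  0.001 ] dyaw 0.024499999999999994
tcp [ 0.433  -0.0383  0.1293] in stop [-0.2367  0.0011] F [0.3 0.1 0.4] 8.15
[[-0.999 -0.032]
 [-0.032  0.999]
 [-0.     0.   ]]
side [ 0.5155 -0.0389  0.0379  0.0825  0.1269  0.0588]
```

Call:
carry_out(steps=[0.85, 0, 0, 0.04, 0, 0, 0, 0.85, 0, 0, 0.08, 0, 0, 0, 0.85, 0, 0, 0.1, 0, 0, 0, 0.85, 0, 0, 0.102, 0, 0, 0, 0.85, -0.008, 0, 0.102, 0, 0, 0, 0.85, -0.016, 0, 0.102, 0, 0, 0, 0.85, -0.023, 0, 0.102, 0, 0, 0, 0.85, -0.029, 0, 0.102, 0, 0, 0, 0.85, -0.035, 0, 0.102, 0, 0, 0, 0.85, -0.04, 0, 0.102, 0, 0, 0])

```text
time: 9.45
position: [0.473, -0.038, 0.0273]
ee_rot: [-0.0, -0.016, 1.0, -0.0]
ft_force: [-3.5, -0.8, 0.6]
width: 0.0724
grasp_force: 0.0
```

Call:
carry_out(steps=[0.85, -0.008, 0, 0, 0, 0, 0, 0.85, -0.018, 0, 0, 0, 0, 0, 0.85, -0.028, 0, 0, 0, 0, 0, 0.85, -0.038, 0, 0, 0, 0, 0, 0.85, -0.048, 0, 0, 0, 0, 0, 0.85, -0.058, 0, 0, 0, 0, 0, 0.85, -0.068, 0, 0, 0, 0, 0, 0.85, -0.076, 0, 0, 0, 0, 0, 0.85, -0.082, 0, 0, 0, 0, 0, 0.85, -0.085, 0, 0, 0, 0, 0])

```text
time: 10.7
position: [0.558, -0.0352, 0.0273]
ee_rot: [-0.0, -0.016, 1.0, -0.0]
ft_force: [-1.6, -0.5, 0.3]
width: 0.0726
grasp_force: 0.0
```

```bash
python3 look.py c.png
```

```text
box [ 0.6122  0.0163 -1.5152  0.0775  0.0212  0.0604] in stop [-0.0558  0.0501] dyaw -1.5468000000000002
tcp [ 0.5583 -0.0352  0.0273] in stop [-0.1114  0.0003] F [-0.3  0.3  0.1] 10.75
[[-0.999 -0.032]
 [-0.032  0.999]
 [-0.    -0.   ]]
side [ 0.613  -0.0385 -0.0104  0.1325  0.0812  0.0587]
```

View pics/c.png

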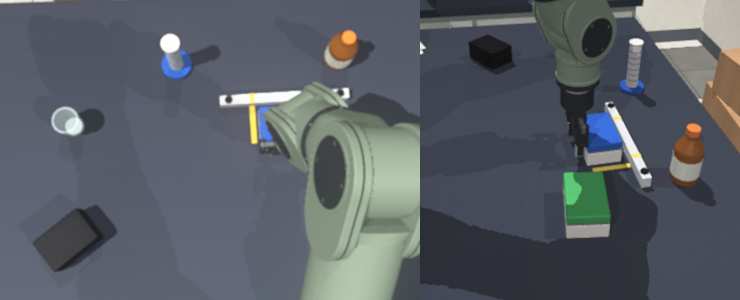

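The top crop shows the box (265,125) partly under the arm, close to the bar; the side crop shows a small gap to the bar at (605,140). About 14 mm remains.

Call:
carry_out(steps=[0.85, -0.003, 0, 0, 0, 0, 0, 0.85, -0.006, 0, 0, 0, 0, 0, 0.85, -0.008, 0, 0, 0, 0, 0, 0.85, -0.009, 0, 0, 0, 0, 0, 0.85, -0.01, 0, 0, 0, 0, 0, 0.85, -0.011, 0, 0, 0, 0, 0, 0.85, -0.012, 0, 0, 0, 0, 0, 0.85, -0.0125, 0, 0, 0, 0, 0, 0.85, -0.013, 0, 0, 0, 0, 0, 0.85, -0.013, 0, 0, 0, 0, 0])

```text
time: 12.05
position: [0.5709, -0.0348, 0.0273]
ee_rot: [0.0, -0.016, 1.0, -0.0]
ft_force: [-2.6, 0.5, 0.0]
width: 0.0727
grasp_force: 0.0
```

Call:
carry_out(steps=[0.85, -0.0003, 0, 0, 0, 0, 0, 0.85, -0.0006, 0, 0, 0, 0, 0, 0.85, -0.0009, 0, 0, 0, 0, 0, 0.85, -0.0012, 0, 0, 0, 0, 0, 0.85, -0.0015, 0, 0, 0, 0, 0, 0.85, -0.0018, 0, 0, 0, 0, 0, 0.85, -0.002, 0, 0, 0, 0, 0, 0.85, -0.002, 0, 0, 0, 0, 0, 0.85, -0.002, 0, 0, 0, 0, 0, 0.85, -0.002, 0, 0, 0, 0, 0])

```text
time: 13.3
position: [0.5728, -0.0347, 0.0273]
ee_rot: [-0.0, -0.016, 1.0, -0.0]
ft_force: [-2.0, -0.2, 0.9]
width: 0.0726
grasp_force: 0.0
```

Call:
carry_out(steps=[0.85, -0.0003, 0, 0, 0, 0, 0, 0.85, -0.0006, 0, 0, 0, 0, 0, 0.85, -0.0009, 0, 0, 0, 0, 0, 0.85, -0.0012, 0, 0, 0, 0, 0, 0.85, -0.0015, 0, 0, 0, 0, 0, 0.85, -0.0015, 0, 0, 0, 0, 0, 0.85, -0.0015, 0, 0, 0, 0, 0, 0.85, -0.0015, 0, 0, 0, 0, 0, 0.85, -0.0015, 0, 0, 0, 0, 0, 0.85, -0.0015, 0, 0, 0, 0, 0])

```text
time: 14.55
position: [0.5743, -0.0347, 0.0273]
ee_rot: [-0.0, -0.016, 1.0, -0.0]
ft_force: [-1.8, -0.7, 0.4]
width: 0.0728
grasp_force: 0.0
```

```bash
python3 look.py
```

```text
box [ 0.6254  0.0223 -1.2713  0.0739  0.021   0.0603] in stop [-0.0425  0.0557] dyaw -1.3029000000000002
tcp [ 0.5743 -0.0347  0.0273] in stop [-0.0953  0.0003] F [-3.  -0.2  0.2] 14.6
[[-0.999 -0.032]
 [-0.032  0.999]
 [ 0.    -0.   ]]
side [ 0.6265 -0.0375  0.028   0.0802  0.1267  0.0588]
```

Call:
carry_out(steps=[0.85, -0.0003, 0, 0, 0, 0, 0, 0.85, -0.0006, 0, 0, 0, 0, 0, 0.85, -0.0009, 0, 0, 0, 0, 0, 0.85, -0.0012, 0, 0, 0, 0, 0, 0.85, -0.0015, 0, 0, 0, 0, 0, 0.85, -0.0015, 0, 0, 0, 0, 0, 0.85, -0.0015, 0, 0, 0, 0, 0, 0.85, -0.0015, 0, 0, 0, 0, 0, 0.85, -0.0015, 0, 0, 0, 0, 0, 0.85, -0.0015, 0, 0, 0, 0, 0])

```text
time: 15.9
position: [0.5753, -0.0346, 0.0272]
ee_rot: [-0.001, -0.016, 1.0, -0.0]
ft_force: [-7.0, 0.3, 2.4]
width: 0.0725
grasp_force: 0.0
```

Force is rising and the TCP now lags its command, so the box is on the bar. One more light press, then I back off.

Call:
carry_out(steps=[0.85, -0.0005, 0, 0, 0, 0, 0, 0.85, -0.0008, 0, 0, 0, 0, 0, 0.85, -0.0008, 0, 0, 0, 0, 0, 0.85, 0.002, 0, 0, 0, 0, 0, 0.85, 0.012, 0, 0, 0, 0, 0, 0.85, 0.035, 0, 0, 0, 0, 0, 0.85, 0.07, 0, 0, 0, 0, 0, 0.85, 0.11, 0, -0.03, 0, 0, 0, 0.85, 0.13, 0, -0.08, 0, 0, 0, 0.85, 0.13, 0, -0.12, 0, 0, 0])

```text
time: 17.15
position: [0.4452, -0.0387, 0.1491]
ee_rot: [0.0, -0.016, 1.0, -0.0]
ft_force: [0.5, -0.2, -0.3]
width: 0.0726
grasp_force: 0.0
```

```bash
python3 look.py d.png
```

```text
box [ 0.628  -0.0318  0.03    0.08    0.1183  0.0605] in stop [-0.0416  0.0015] dyaw -0.0016000000000000042
tcp [ 0.4468 -0.0387  0.1529] in stop [-0.2229  0.0003] F [ 2.  -0.6  6.3] 17.2
[[-0.999 -0.032]
 [-0.032  0.999]
 [-0.005 -0.001]]
side [ 0.6279 -0.0343  0.0306  0.0808  0.1246  0.0587]
```

View pics/d.png

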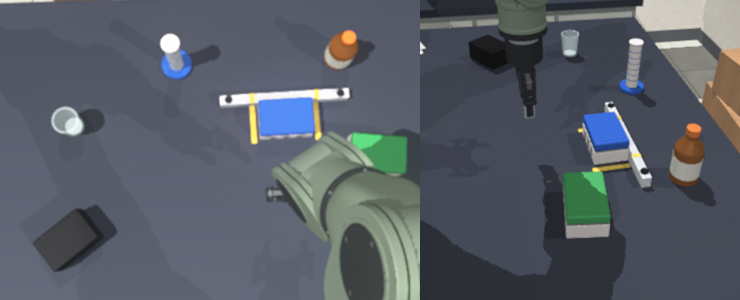

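The box sits at (285,118), flush with the bar and centred between the tapes (x −0.0416, y +0.0015, yaw error −0.002). The hand is clear and the bystanders are where they were.

```bash
python3 -c "
from station import ctrl;print(ctrl.finish_job())"
```

```text
the job is handed in; nothing more can be done
None
```

The job is handed in (no verdict came back): my last measurement had the blue box flush and square against the bar, 1.5 mm off midway between the tapes, with the hand clear and the bystanders unmoved in the pictures.

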